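# Take the depth of a blind bore with a sliding-stop depth gauge

## Task

Take the red-handled depth gauge out of its blue fork stand, lower its rod upright into the bore of the aluminium housing until it touches the bottom, with the sliding stop flat on the housing's top face, and keep it there for a second without pressing hard. Then lift it straight out and hang it back in the stand the way it was, with the stop still showing the depth of the bore. Leave the other things on the desk alone.

Things in the scene. Friction and masses are not known exactly. Their poses are not given: they have to be found in the camera images.
- gauge: depth gauge, 174 mm long, about 220 g in all. Origin at the centre of the rod's lower tip, z up along the rod. Steel rod of 10 mm diameter from z = 0 to 110 mm with dark rings every 10 mm; round flange of 38 mm diameter from z = 110 to 116 mm; square red handle, 24 x 24 mm with its sides along the gauge's x and y, from z = 116 to 174 mm. It starts upright, hanging by its flange in the stand's fork. The sliding stop (see stop) is on the rod below the flange
- gauge_grip (a point): point on the gauge's axis 146 mm above the tip, in the middle of the red handle
- gauge_flange (a point): centre of the flange's underside, on the gauge's axis 110 mm above the tip; rests on the fork when hung
- stop (a joint): sliding stop of the gauge: aluminium bar 20 (gauge x) x 70 (gauge y) x 12 mm with a small brass knurled screw (decoration, on its +x side). Value: height in m of the bar's underside above the rod's tip, 0 to 0.085, so it is the depth reading. It stays where it is by friction and slides when pushed along the rod with about 4 N (5 to 6 N with the weights); starts at 0.012 to 0.028
- stop_face (a point): centre of the underside of the gauge's stop bar, on the rod's axis; its z axis is along the rod
- housing: fixed aluminium housing: block 84 x 84 mm with ribs, on a grey foot plate 112 x 112 x 12 mm, 85 mm high in all, flat top face with one vertical blind bore in its middle. Origin at the centre of its underside on the desk, z up along the bore
- bore_mouth (a point): centre of the bore's mouth in the housing's top face, 85 mm above the housing's origin. Bore diameter 16 mm with a 1.5 mm chamfer, marked by a flush brass ring
- bore_bottom (a point): centre of the bore's flat bottom, straight below the mouth, 40 to 64 mm deep
- bore_floor (a joint): depth of the bore in m, from the top face to the bottom: 0.040 to 0.064, different each time. It does not move during the work. Descending at about 15 mm/s with a force stop of about 12 N finds the bottom
- stand: fixed stand: dark foot plate 130 x 100 x 12 mm, blue post at the back (its front face 55 mm behind the hanging gauge's axis), and on it a level blue fork 8 mm thick, 58 mm wide, top face 140 mm above the desk; nothing stands above the fork. The fork's slot, 16 mm wide, is open towards the stand's -x and reaches from x = -28 to +18 mm. Origin on the desk straight below the gauge's resting axis; z up
- fork_seat (a point): point on the fork's top face, in the slot, where the gauge's axis hangs (140 mm above the stand's origin, 28 mm in from the slot's open end); the slot opens along this point's -x. The stop bar hangs below the fork and is wider than the slot, so the gauge goes in and out level along the slot, lifted about 10 mm, and is clear of the fork about 70 mm in front of here
- multimeter: orange multimeter lying on the desk, 152 x 78 x 46 mm, origin under its centre; leave alone
- solder_spool: spool of solder wire standing on the desk, 50 mm wide, 38 mm high, origin under its centre; leave alone
- flux_tin: flat red tin, 51 mm wide, 18 mm high, origin under its centre; leave alone
- screwdriver_red: red screwdriver lying on the desk, 196 mm long, 28 mm thick, origin under its centre; leave alone
There are look-alikes about, which are no part of the job. Leave any green or purple look-alike of the gauge alone.

How it is judged:
On the way, in this order (a step that is already met when the one before it is completed fails the run):
1. the gauge is out of its stand, at least 80 mm to the side of its resting place (horizontal distance between gauge and stand above 0.08 m), for 0.1 s.
2. the rod stands upright in the bore with its tip on the bottom (within 2 mm) and the stop flat on the top face (within 2 mm), for 0.6 s (horizontal distance between gauge and bore_bottom below 0.005 m and z of gauge in the frame of bore_bottom below 0.002 m and z of stop_face in the frame of bore_mouth below 0.002 m and angle between gauge's own z axis and vertical below 0.07 rad), for 0.6 s.
At the end, for the whole second after the job is handed in: The gauge hangs at rest by its flange in the stand's fork: flange on the fork (within 3 mm), axis within 10 mm of the resting point, upright within 0.08 rad; and the stop's reading equals the bore's depth within 2 mm (horizontal distance between gauge_flange and fork_seat below 0.01 m and z of gauge_flange in the frame of fork_seat between -0.003 and 0.003 m and angle between gauge's own z axis and vertical below 0.08 rad and linear speed of gauge below 0.02 m/s and ((value of joint bore_floor between -1.00001 and 0.04151 m and value of joint stop between 0.03795 and 0.04355 m) or (value of joint bore_floor between 0.04149 and 0.04301 m and value of joint stop between 0.03945 and 0.04505 m) or (value of joint bore_floor between 0.04299 and 0.04451 m and value of joint stop between 0.04095 and 0.04655 m) or (value of joint bore_floor between 0.04449 and 0.04601 m and value of joint stop between 0.04245 and 0.04805 m) or (value of joint bore_floor between 0.04599 and 0.04751 m and value of joint stop between 0.04395 and 0.04955 m) or (value of joint bore_floor between 0.04749 and 0.04901 m and value of joint stop between 0.04545 and 0.05105 m) or (value of joint bore_floor between 0.04899 and 0.05051 m and value of joint stop between 0.04695 and 0.05255 m) or (value of joint bore_floor between 0.05049 and 0.05201 m and value of joint stop between 0.04845 and 0.05405 m) or (value of joint bore_floor between 0.05199 and 0.05351 m and value of joint stop between 0.04995 and 0.05555 m) or (value of joint bore_floor between 0.05349 and 0.05501 m and value of joint stop between 0.05145 and 0.05705 m) or (value of joint bore_floor between 0.05499 and 0.05651 m and value of joint stop between 0.05295 and 0.05855 m) or (value of joint bore_floor between 0.05649 and 0.05801 m and value of joint stop between 0.05445 and 0.06005 m) or (value of joint bore_floor between 0.05799 and 0.05951 m and value of joint stop between 0.05595 and 0.06155 m) or (value of joint bore_floor between 0.05949 and 0.06101 m and value of joint stop between 0.05745 and 0.06305 m) or (value of joint bore_floor between 0.06099 and 0.06251 m and value of joint stop between 0.05895 and 0.06455 m) or (value of joint bore_floor between 0.06249 and 1.00001 m and value of joint stop between 0.06045 and 0.06605 m))); the robot touches nothing.
It fails at once if the gauge is pressed on the housing, or the bottom of its bore, with more than 60 N (contact force between gauge and housing above 60 N).
It fails at once if the multimeter is moved more than 20 mm (distance of multimeter from where it was at the start of the episode above 0.02 m).
It fails at once if the solder spool is moved more than 20 mm (distance of solder_spool from where it was at the start of the episode above 0.02 m).
It fails at once if the flux tin is moved more than 20 mm (distance of flux_tin from where it was at the start of the episode above 0.02 m).
It fails at once if the screwdriver red is moved more than 20 mm (distance of screwdriver_red from where it was at the start of the episode above 0.02 m).
It also fails if it takes over 59 s, if anything falls off the work surface, if the arm or the gripper's body presses on something with over 40 N, if the wrist force passes 120 N, or if a joint passes its speed limit or range.

## Robot

A 6-joint arm with a two-finger parallel gripper is mounted at the origin on a cart in front of the work surface, level with it; the furniture and walls round the work are solid. World frame = base frame: x ahead of the robot, y to its left, z up, the work surface at z = 0. Lengths are in m, angles in rad, forces in N, time in s.
With the tool pointing down it reaches from about 0.25 to 0.725 m from the base axis. Payload 4 kg.
Tool frame: the origin (TCP) lies at the very end of the fingers, on their centre line; the grasp point (between the pads) lies 19 mm behind it; x points along the fingers, z is the direction in which the jaws open and shut, and the axes are right-handed (so a half turn about x gives the same grasp; the last joint's range is limited). The gripper opens to 85 mm and grips with 20 to 120 N. Pads are 22 mm wide; open, the fingers measure 114 mm over their backs; the gripper's body (76 mm by 85 mm) begins 54 mm behind the grasp point. The pads swing forward as they close: fully open they stand 13 mm farther back than shut.
Start: joints at [1.111, 0.241, 0.005, 1.335, 0, 1.571], TCP at [0.222, 0.448, 0.231] pointing down, gripper open.
Joint ranges: [-2.72, 2.72], [-1.05, 1.87], [-1.09, 1.28], [-1.99, 2.15], [-1.42, 1.44], [-3.14, 3.14]. Speed limits (rad/s): [2.79, 2.79, 3.14, 3.14, 3.14, 3.14].

## Interface

Orientations are given as a unit quaternion [x, y, z, w].
In Python, from workcell import bot gives the robot as it stands.
- The arm moves only by the tool step_arm, never from a script. Its argument "series" is a list of rows, each an object of numbers: "x", "y", "z": the shift along the world's x, y, z in cm; "twist": the turn about the world's z in degrees; "jaw": the finger opening in cm, from 0 to 8.54. In form: [{"x": .., "y": .., "z": .., "twist": .., "jaw": ..}, ...]. A call has 1 to 10 rows; each row is the pose to reach, as a shift and turn from the pose measured when the call began; what a row does not reach only later rows make up. A row lasts 1/12 s, in which the tool goes at most 41.7 mm and 7.16 degrees, less where a joint would pass 70% of its speed; a pose out of reach is approached as far as the arm can. A call with a gripper value outside its range is refused whole. The fingers move at their own pace and stop on an object; the grip force is fixed at half the most. Time passes only in rows, so rows that repeat a pose let the fingers close. It gives the time, the measured TCP pose, the force and the opening at its end, in the units of the state.
- bot.get_obs(): the state, without advancing time (a new reading comes with each control period).
- bot.camera(name): name is "scene" or "top"; returns (picture, depth): 480x640x3 uint8, red, green, blue; 480x640 float32, m along the optical axis (not along the pixel's ray), 0 where there is no reading.
- bot.camera_info(name): a dict with "camera_matrix" (3x3 intrinsics, pixels), "R" (3x3) and "t" (3): a world point X has camera coordinates R X + t. Camera axes: x right, y down, z forward; pixel columns grow to the right and rows downward; lengths in m; the calibration is good to about 2 mm. A picture is of the moment at which its call begins. camera_info takes no time and is no camera call.
- bot.job_done(): hands the job in, once; it reports no verdict.
The state is a dict: "clock": time; "joint_pos": joint angles; "joint_vel": joint speeds; "tau": joint torques, N m; "eef_pos": TCP position; "tool_rot": TCP orientation; "ft_force": force on the tool from outside, world axes, zero at the start; "ft_torque": the same for the moment, N m; "grip_width": finger opening in m.
Only numpy, scipy, OpenCV 4.12 (cv2) and the standard library are available. Lean on these libraries where they do the work, as an engineer would, in place of code of your own. Each camera call takes 0.05 s, during which the arm holds its last target.

## Working session

There is one attempt and no reset: what is moved stays moved. The work goes in short steps, Python scripts to look and compute and a tool call to move; the robot and the scene stay as the last step left them, time stands still between calls to the robot, and variables do not carry over. Pictures are saved under pics/ and viewed, and the job is handed in when it is done.

Besides the shell and the picture viewer there is one more tool, called as name([rows], argument=value, ...), one row to a line, values as JSON. step_arm: Moves the arm, as the interface text tells. Its arguments: {"type":"object","properties":{"series":{"type":"array","items":{"type":"object","properties":{"x":{"type":"number"},"y":{"type":"number"},"z":{"type":"number"},"twist":{"type":"number"},"jaw":{"type":"number"}}}}},"required":["series"]}

```bash
mkdir -p pics; ls
cat > h.py <<'E'
import numpy as np, cv2
from workcell import bot
def snap(n,tag):
    im,d=bot.camera(n); cv2.imwrite(f'pics/{tag}.png',cv2.cvtColor(im,cv2.COLOR_RGB2BGR)); np.save(f'pics/{tag}.npy',d); return im,d
def cloud(n,d):
    ci=bot.camera_info(n);K=np.array(ci['camera_matrix']);R=np.array(ci['R']);t=np.array(ci['t'])
    v,u=np.mgrid[:480,:640]; P=np.stack([(u-K[0,2])/K[0,0]*d,(v-K[1,2])/K[1,1]*d,d],-1)
    return (P-t)@R
def proj(n,X):
    ci=bot.camera_info(n);K=np.array(ci['camera_matrix']);c=np.array(ci['R'])@np.array(X)+np.array(ci['t']);p=K@c;return p[:2]/p[2]
E
python3 - <<'E'
from h import *
snap('scene','s0');snap('top','t0')
print(bot.get_obs())
E
```

```text
pics
{'clock': 0.1, 'joint_pos': array([ 1.11099296e+00,  2.41325689e-01,  3.87050461e-03,  1.33519046e+00,
       -7.98503595e-06,  1.57082745e+00]), 'joint_vel': array([-0.0006364 , -0.00312082,  0.00432889, -0.00206321,  0.00105952,
        0.00062394]), 'tau': array([ 2.20846928e-04, -3.73138046e+01,  2.53010291e+01,  1.08500314e-02,
        3.34093926e-06,  7.03998566e-06]), 'eef_pos': array([0.22164134, 0.44757047, 0.23051235]), 'tool_rot': array([-0.37324121,  0.60134487,  0.37254678,  0.60023682]), 'ft_force': array([ 1.00335885, -0.4205475 , -0.08555898]), 'ft_torque': array([ 0.00087726, -0.02127218,  0.03814548]), 'grip_width': 0.08552678049416326}
```

View pics/s0.png

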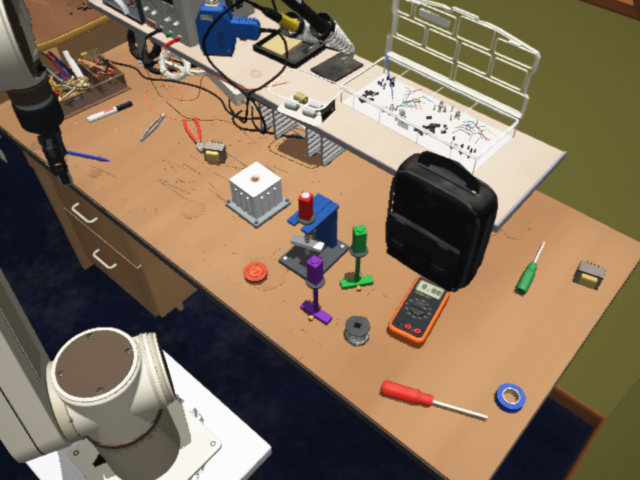

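View pics/t0.png

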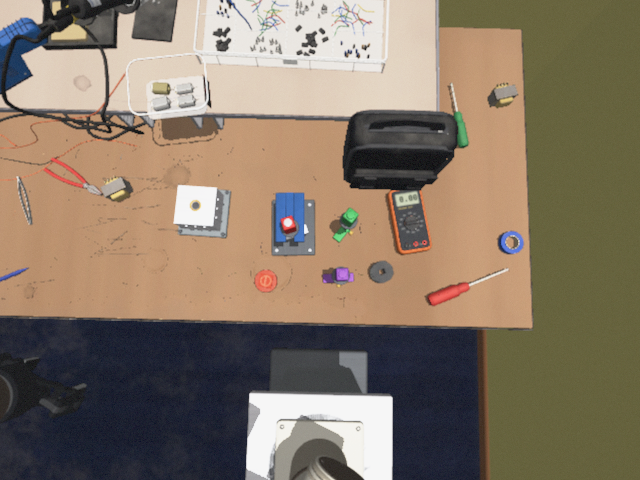

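The scene view shows three gauge-like objects:
- Red at scene (306,205), top (288,225). It hangs in the blue fork.
- Green at scene (360,240).
- Purple at scene (315,270).

Only the red one fits: red handle, in the blue stand. The housing is at top (196,206). Next I'll enlarge the view and measure.

Run:
```python
from h import *
a=cv2.imread('pics/t0.png')[170:300,160:400];b=cv2.imread('pics/s0.png')[150:340,210:390]
cv2.imwrite('pics/ct.png',cv2.resize(a,None,fx=3.3,fy=3.3,interpolation=cv2.INTER_CUBIC))
cv2.imwrite('pics/cs.png',cv2.resize(b,None,fx=3.1,fy=3.1,interpolation=cv2.INTER_CUBIC))
import itertools
for n,tag in(('top','t0'),('scene','s0')):
    im=cv2.imread(f'pics/{tag}.png');d=np.load(f'pics/{tag}.npy');P=cloud(n,d);hsv=cv2.cvtColor(im,cv2.COLOR_BGR2HSV).astype(int)
    print(n,'cam at',-np.array(bot.camera_info(n)['R']).T@np.array(bot.camera_info(n)['t']))
    H,S,V=hsv[...,0],hsv[...,1],hsv[...,2]
    roi=(P[...,0]>.15)&(P[...,0]<.75)&(abs(P[...,1])<.5)&(d>0)
    def st(name,m):
        q=P[m];
        if len(q)<5: print(name,len(q));return
        r=cv2.minAreaRect((q[:,:2]*1000).astype(np.float32))
        print(name,len(q),'med',np.median(q,0).round(4),'min',q.min(0).round(3),'max',q.max(0).round(3),'rect',np.round(r[0],1),np.round(r[1],1),round(r[2],1))
    red=((H<8)|(H>172))&(S>150)
    st('red handle top',roi&red&(P[...,2]>.19)&(P[...,2]<.23))
    st('red handle',roi&red&(P[...,2]>.13)&(P[...,2]<.23))
    blue=(H>100)&(H<125)&(S>120)
    st('fork',roi&blue&(P[...,2]>.136)&(P[...,2]<.144))
    st('blue',roi&blue&(P[...,2]>.02)&(P[...,2]<.17))
    st('house top',roi&(S<60)&(P[...,2]>.081)&(P[...,2]<.089))
    st('foot top',roi&(P[...,2]>.009)&(P[...,2]<.015)&(S<90))
    st('purple',roi&(H>128)&(H<150)&(S>120)&(P[...,2]>.01));st('green',roi&(H>50)&(H<75)&(S>120)&(P[...,2]>.01))
```

```text
top cam at [0.36628483 0.0138626  1.01873676]
red handle top 74 med [0.4964 0.071  0.2037] min [0.489 0.059 0.191] max [0.514 0.083 0.207] rect [501.5  71.3] [22.  23.1] 17.8
red handle 109 med [0.494  0.0697 0.2019] min [0.488 0.058 0.143] max [0.749 0.487 0.207] rect [617.7 269.2] [488.   28.7] 59.6
fork 970 med [0.5372 0.0716 0.1404] min [0.474 0.043 0.136] max [0.574 0.101 0.144] rect [524.3  71.8] [99.5 55. ] 1.8
blue 1030 med [0.5357 0.0698 0.1404] min [ 0.474 -0.452  0.02 ] max [0.625 0.101 0.157] rect [ 550.5 -175.7] [150.3 552.6] 0.3
house top 1461 med [0.5567 0.2779 0.0855] min [ 0.512 -0.214  0.081] max [0.721 0.479 0.089] rect [588.1 141.9] [700.2 187.4] 83.1
foot top 1663 med [0.5076 0.0905 0.0123] min [ 0.395 -0.446  0.009] max [0.75  0.5   0.015] rect [568.9  27.6] [949.9 345.1] 88.9
purple 144 med [ 0.4086 -0.0264  0.1727] min [ 0.398 -0.203  0.01 ] max [ 0.631 -0.003  0.239] rect [537.4 -68.7] [126.6 296.8] 56.7
green 285 med [ 0.5197 -0.0457  0.1499] min [ 0.493 -0.329  0.01 ] max [ 0.749 -0.023  0.182] rect [ 620.8 -171.6] [ 26.6 381.8] 38.6
scene cam at [-0.104283
[... 358 characters left out ...]
.101 0.144] rect [521.8  72. ] [101.2  58.4] 1.1
blue 1235 med [0.5528 0.0588 0.138 ] min [ 0.469 -0.454  0.02 ] max [0.573 0.101 0.164] rect [ 522.6 -176.1] [103.1 554.6] 0.4
house top 1074 med [0.5595 0.2681 0.086 ] min [ 0.494 -0.238  0.081] max [0.713 0.415 0.089] rect [599.1  90.6] [654.4 209.7] 88.4
foot top 1360 med [0.5083 0.0889 0.0126] min [ 0.395 -0.454  0.009] max [0.75  0.5   0.015] rect [524.5  46.1] [981.6 226. ] 75.4
purple 710 med [ 0.4044 -0.0371  0.1279] min [ 0.394 -0.068  0.01 ] max [0.52  0.073 0.183] rect [448.1  12.2] [180.6  57.8] 48.9
green 744 med [ 0.5201 -0.0524  0.036 ] min [ 0.49  -0.332  0.01 ] max [ 0.75  -0.021  0.182] rect [ 624.  -174.8] [ 37.6 395.5] 38.5
```

View pics/ct.png

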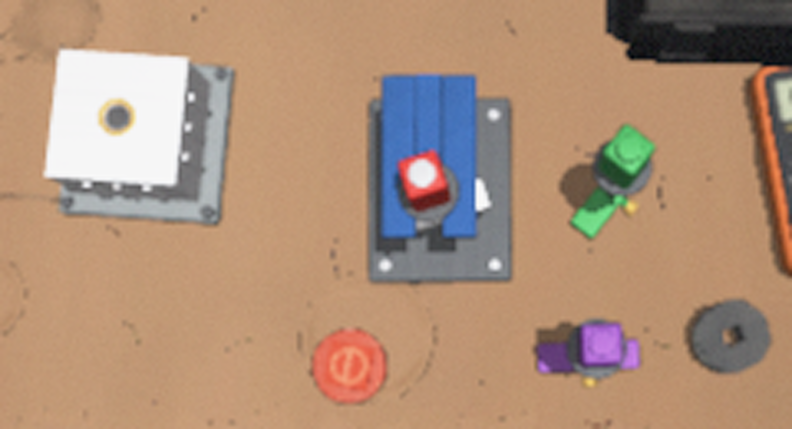

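View pics/cs.png

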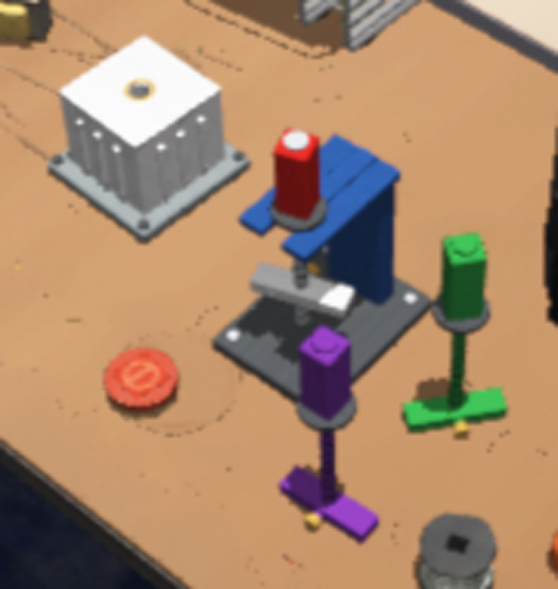

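The crop confirms it: red handle at top crop (423,180), with its flange on the blue fork. The stop bar is below the fork and its white end shows at (480,195). The bore ring is at crop (117,117). Next are precise measurements of the bore, the gauge axis and yaw, and the current tool axes.

Run:
```python
from h import *
from scipy.spatial.transform import Rotation as Ro
print(Ro.from_quat(bot.get_obs()['tool_rot']).as_matrix().round(3))
def rect(q,name):
    r=cv2.minAreaRect((q[:,:2]*1000).astype(np.float32));print(name,len(q),'mean',q.mean(0).round(4),'rect',np.round(r[0],1),np.round(r[1],1),round(r[2],1))
for n,tag in(('top','t0'),('scene','s0')):
    im=cv2.imread(f'pics/{tag}.png');d=np.load(f'pics/{tag}.npy');P=cloud(n,d);hsv=cv2.cvtColor(im,cv2.COLOR_BGR2HSV).astype(int)
    H,S,V=hsv[...,0],hsv[...,1],hsv[...,2];X,Y,Z=P[...,0],P[...,1],P[...,2]
    print(n)
    hm=(X>.48)&(X<.65)&(Y>.2)&(Y<.35)&(Z>.082)&(Z<.089); rect(P[hm],'htop')
    # bore ring: backproject on plane z=.085
    ci=bot.camera_info(n);K=np.array(ci['camera_matrix']);R=np.array(ci['R']);t=np.array(ci['t']);c=-R.T@t
    def onplane(u,v,z):
        r=R.T@np.linalg.inv(K)@[u,v,1];return c+r*(z-c[2])/r[2]
    m=(hm|(Z<.085)&(X>.53)&(X<.58)&(Y>.25)&(Y<.3))&(H>10)&(H<32)&(S>70)&(X>.53)&(X<.585)&(Y>.25)&(Y<.31)
    v,u=np.nonzero(m)
    if len(u)>5:
        Q=np.array([onplane(a,b,.085) for a,b in zip(u,v)]);print('ring',len(u),u.mean(),v.mean(),Q.mean(0).round(4),'mid',((Q.max(0)+Q.min(0))/2).round(4),np.ptp(Q,0).round(3))
    # handle top face
    g=(abs(X-.5)<.03)&(abs(Y-.071)<.03)
    rect(P[g&(Z>.199)&(Z<.21)],'handle top'); print('maxz',Z[g].max())
    rect(P[g&(Z>.142)&(Z<.150)],'flange')
    f=(X>.43)&(X<.6)&(Y>0)&(Y<.14)&(Z>.137)&(Z<.1435)&(H>100)&(H<125)&(S>100); rect(P[f],'fork')
    s=(X>.45)&(X<.535)&(Y>.02)&(Y<.13)&(Z>.04)&(Z<.12)&(S<80); 
    if s.sum()>5: rect(P[s],'stop?');print(np.percentile(Z[s],[5,25,50,75,95]).round(4))
```

```text
[[-0.001 -0.896  0.444]
 [-0.002  0.444  0.896]
 [-1.    -0.    -0.002]]
top
htop 1437 mean [0.5548 0.2795 0.0856] rect [555.2 280.2] [85.4 84.6] 87.3
ring 43 194.90697674418604 205.11627906976744 [0.5542 0.2794 0.085 ] mid [0.5544 0.2792 0.085 ] [0.022 0.022 0.   ]
handle top 159 mean [0.502  0.0715 0.205 ] rect [502.6  71.8] [23.5 23.6] 18.3
maxz 0.2111867195004006
flange 162 mean [0.4986 0.0703 0.145 ] rect [501.8  73. ] [53.2 56.2] 5.1
fork 990 mean [0.5312 0.0724 0.1404] rect [524.1  72.9] [99.2 56.9] 1.7
stop? 46 mean [0.5039 0.0547 0.0685] rect [505.3  62.6] [18.3 49.5] 19.4
[0.0629 0.0676 0.0688 0.0704 0.072 ]
scene
htop 872 mean [0.5504 0.2799 0.0861] rect [551.6 280.4] [90.4 87.4] 87.7
ring 21 254.9047619047619 178.57142857142858 [0.5549 0.2822 0.085 ] mid [0.5548 0.2831 0.085 ] [0.02  0.021 0.   ]
handle top 118 mean [0.4973 0.0705 0.2052] rect [499.5  71.7] [25.7 25.1] 24.4
maxz 0.21234850970508337
flange 196 mean [0.4952 0.066  0.145 ] rect [500.4  72.1] [56.2 59.1] 89.8
fork 592 mean [0.527  0.0672 0.1409] rect [523.3  72.5] [104.   58.9] 1.5
stop? 356 mean [0.4977 0.0706 0.0686] rect [500.7  73.5] [27.7 70.7] 19.0
[0.0587 0.0659 0.0691 0.0711 0.0834]
```

Both views agree within about 2–3 mm:
- **Gauge:** axis near (0.5015, 0.072), yaw about 19°, handle top at z = 0.205 (expected 0.204).
- **Bore:** near (0.555, 0.280), face z = 0.0855.
- **Stop:** reading about 0.027.
- **Fork:** rotated about +1.6°.

I'll put the jaws along gauge x with a twist of −44.6°, staying high on the way over.

step_arm([
  {"x":28,"y":-37.6,"z":3,"twist":-44.6,"jaw":8.5},
  {"x":28,"y":-37.6,"z":3,"twist":-44.6,"jaw":8.5},
  {"x":28,"y":-37.6,"z":3,"twist":-44.6,"jaw":8.5},
  {"x":28,"y":-37.6,"z":3,"twist":-44.6,"jaw":8.5},
  {"x":28,"y":-37.6,"z":3,"twist":-44.6,"jaw":8.5},
  {"x":28,"y":-37.6,"z":3,"twist":-44.6,"jaw":8.5},
  {"x":28,"y":-37.6,"z":3,"twist":-44.6,"jaw":8.5},
  {"x":28,"y":-37.6,"z":3,"twist":-44.6,"jaw":8.5},
  {"x":28,"y":-37.6,"z":3,"twist":-44.6,"jaw":8.5},
  {"x":28,"y":-37.6,"z":3,"twist":-44.6,"jaw":8.5},
])

```text
clock: 0.93
eef_pos: [0.4705, 0.1123, 0.257]
tool_rot: [-0.117, 0.698, 0.117, 0.697]
ft_force: [0.3, 0.6, 0.4]
grip_width: 0.0849
```

step_arm([
  {"x":3.1,"y":-4.03,"z":0},
  {"x":3.1,"y":-4.03,"z":0},
  {"x":3.1,"y":-4.03,"z":0},
  {"x":3.1,"y":-4.03,"z":0},
  {"x":3.1,"y":-4.03,"z":-2},
  {"x":3.1,"y":-4.03,"z":-3},
  {"x":3.1,"y":-4.03,"z":-3},
])

```text
$.series[0]: bad value
```

Run:
```python
from h import *
from scipy.spatial.transform import Rotation as Ro
o=bot.get_obs();print(o['eef_pos'],Ro.from_quat(o['tool_rot']).as_matrix().round(4)[:,[0,2]],o['joint_pos'].round(3))
im,d=snap('scene','s1');cv2.imwrite('pics/s1c.png',cv2.resize(cv2.imread('pics/s1.png')[100:340,190:430],None,fx=2.5,fy=2.5))
```

```text
[0.47045671 0.11225778 0.25703657] [[-2.400e-03  9.453e-01]
 [-6.000e-04  3.263e-01]
 [-1.000e+00 -2.400e-03]] [ 0.234  0.2    0.02   1.393 -0.     1.473]
```

View pics/s1c.png

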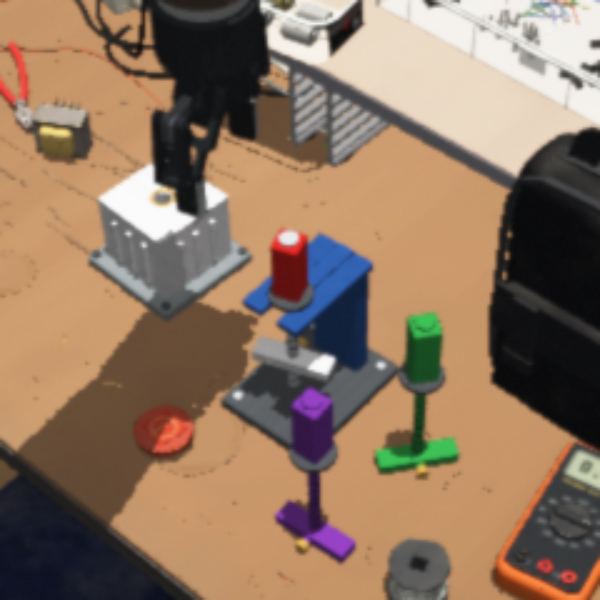

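The last call was refused because each row needs every key. The arm has not reached the gauge yet. Resending with all five keys.

step_arm([
  {"x":3.1,"y":-4.03,"z":0,"twist":0,"jaw":8.5},
  {"x":3.1,"y":-4.03,"z":0,"twist":0,"jaw":8.5},
  {"x":3.1,"y":-4.03,"z":0,"twist":0,"jaw":8.5},
  {"x":3.1,"y":-4.03,"z":0,"twist":0,"jaw":8.5},
  {"x":3.1,"y":-4.03,"z":-2,"twist":0,"jaw":8.5},
  {"x":3.1,"y":-4.03,"z":-3,"twist":0,"jaw":8.5},
  {"x":3.1,"y":-4.03,"z":-3,"twist":0,"jaw":8.5},
])

```text
clock: 1.57
eef_pos: [0.5035, 0.067, 0.2245]
tool_rot: [-0.117, 0.699, 0.113, 0.696]
ft_force: [-0.7, -0.0, -0.8]
grip_width: 0.0846
```

Run:
```python
from h import *
snap('scene','s2');cv2.imwrite('pics/s2c.png',cv2.resize(cv2.imread('pics/s2.png')[100:340,190:430],None,fx=2.5,fy=2.5))
o=bot.get_obs();print(o['eef_pos'],o['clock'])
```

```text
[0.50420751 0.06696708 0.22586571] 1.6167
```

View pics/s2c.png

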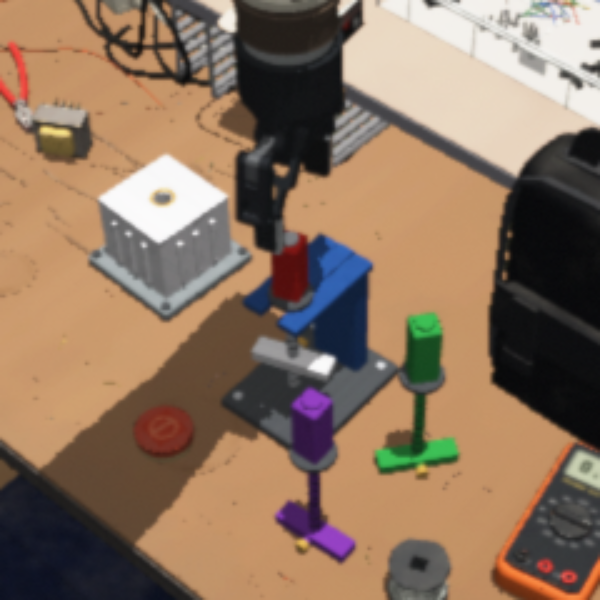

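The gripper is above the handle but about 5 mm off in y, because the call began while the arm was still moving. I'll correct from rest and then descend.

step_arm([
  {"x":-0.27,"y":0.5,"z":0,"twist":0,"jaw":8.5},
  {"x":-0.27,"y":0.5,"z":0,"twist":0,"jaw":8.5},
  {"x":-0.27,"y":0.5,"z":0,"twist":0,"jaw":8.5},
])

```text
clock: 1.87
eef_pos: [0.5015, 0.0728, 0.2266]
tool_rot: [-0.117, 0.698, 0.113, 0.697]
ft_force: [-0.3, -0.2, 0.3]
grip_width: 0.0852
```

Run:
```python
from h import *
from scipy.spatial.transform import Rotation as Ro
o=bot.get_obs();print(o['eef_pos'],Ro.from_quat(o['tool_rot']).as_matrix().round(4)[:,[0,2]],o['joint_vel'].round(3))
```

```text
[0.50151292 0.072767   0.22660322] [[-8.000e-04  9.468e-01]
 [-5.600e-03  3.219e-01]
 [-1.000e+00 -2.500e-03]] [-0.008  0.003  0.005 -0.004 -0.003 -0.003]
```

step_arm([
  {"x":0,"y":-0.05,"z":-2.5,"twist":0,"jaw":8.5},
  {"x":0,"y":-0.05,"z":-5,"twist":0,"jaw":8.5},
  {"x":0,"y":-0.05,"z":-7.1,"twist":0,"jaw":8.5},
  {"x":0,"y":-0.05,"z":-7.1,"twist":0,"jaw":8.5},
  {"x":0,"y":-0.05,"z":-7.1,"twist":0,"jaw":8.5},
  {"x":0,"y":-0.05,"z":-7.1,"twist":0,"jaw":8.5},
])

```text
clock: 2.37
eef_pos: [0.5025, 0.0725, 0.1571]
tool_rot: [-0.117, 0.697, 0.113, 0.698]
ft_force: [0.6, 0.4, 0.3]
grip_width: 0.0849
```

Run:
```python
from h import *
snap('scene','s3');cv2.imwrite('pics/s3c.png',cv2.resize(cv2.imread('pics/s3.png')[120:300,230:410],None,fx=3.3,fy=3.3))
o=bot.get_obs();print(o['eef_pos'],o['clock'])
```

```text
[0.50286986 0.07248332 0.1575094 ] 2.4167
```

View pics/s3c.png

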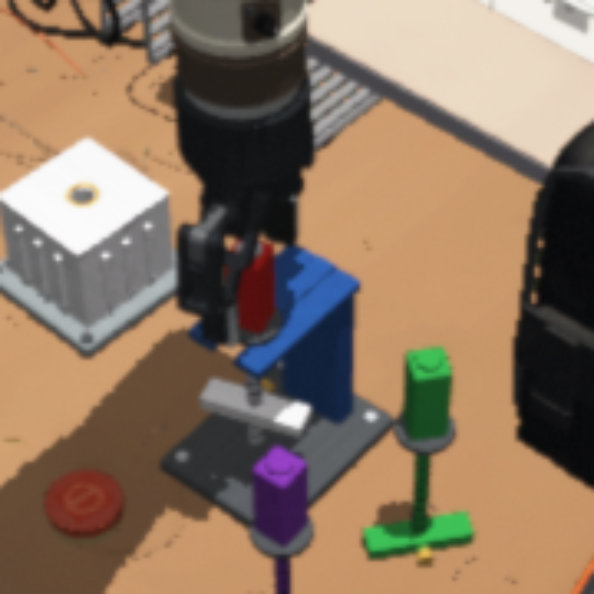

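The fingers straddle the red handle (crop (258,290)). Closing.

step_arm([
  {"x":-0.1,"y":0,"z":0,"twist":0,"jaw":2.0},
  {"x":-0.1,"y":0,"z":0,"twist":0,"jaw":2.0},
  {"x":-0.1,"y":0,"z":0,"twist":0,"jaw":2.0},
  {"x":-0.1,"y":0,"z":0,"twist":0,"jaw":2.0},
  {"x":-0.1,"y":0,"z":0,"twist":0,"jaw":2.0},
  {"x":-0.1,"y":0,"z":0,"twist":0,"jaw":2.0},
  {"x":-0.1,"y":0,"z":0,"twist":0,"jaw":2.0},
  {"x":-0.1,"y":0,"z":0,"twist":0,"jaw":2.0},
])

```text
clock: 3.08
eef_pos: [0.5018, 0.0725, 0.1579]
tool_rot: [-0.117, 0.697, 0.113, 0.698]
ft_force: [-2.0, 0.0, 5.1]
grip_width: 0.0231
```

Gripped at 23 mm (handle 24). Hung TCP pose recorded: (0.5018, 0.0725, 0.1579). Lifting 12 mm.

step_arm([
  {"x":0,"y":0,"z":0.6,"twist":0,"jaw":0},
  {"x":0,"y":0,"z":1.2,"twist":0,"jaw":0},
  {"x":0,"y":0,"z":1.2,"twist":0,"jaw":0},
  {"x":0,"y":0,"z":1.2,"twist":0,"jaw":0},
])

```text
clock: 3.42
eef_pos: [0.5022, 0.0725, 0.1701]
tool_rot: [-0.117, 0.697, 0.113, 0.699]
ft_force: [0.0, -0.5, -2.5]
grip_width: 0.0233
```

Run:
```python
from h import *
snap('scene','s4');cv2.imwrite('pics/s4c.png',cv2.resize(cv2.imread('pics/s4.png')[120:300,230:410],None,fx=3.3,fy=3.3))
o=bot.get_obs();print(o['eef_pos'],o['clock'],o['ft_force'],o['grip_width'])
```

```text
[0.5018982  0.07247836 0.16979585] 3.4667 [-0.27385527  0.48426252 -1.5603841 ] 0.023852767007395977
```

View pics/s4c.png

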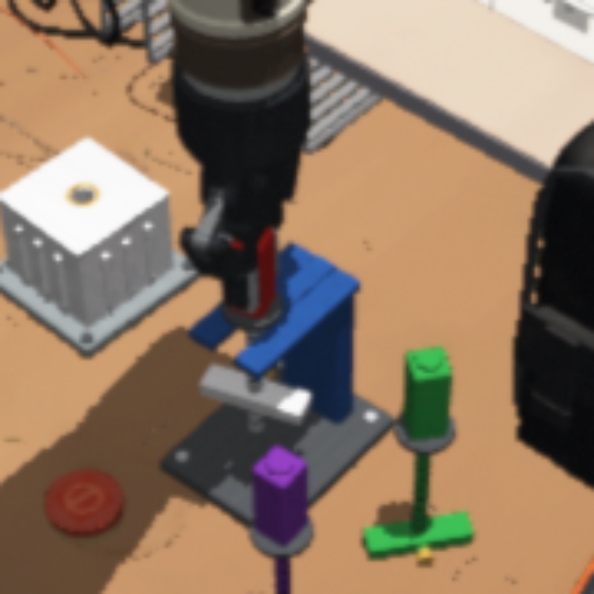

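The gauge is lifted: about −2 N on the wrist, and the flange is clear above the fork. Moving out along the slot by 95 mm.

step_arm([
  {"x":-1,"y":-0.03,"z":0,"twist":0,"jaw":0},
  {"x":-2.5,"y":-0.07,"z":0,"twist":0,"jaw":0},
  {"x":-4,"y":-0.11,"z":0,"twist":0,"jaw":0},
  {"x":-5.5,"y":-0.15,"z":0,"twist":0,"jaw":0},
  {"x":-7,"y":-0.19,"z":0,"twist":0,"jaw":0},
  {"x":-8.5,"y":-0.23,"z":0,"twist":0,"jaw":0},
  {"x":-9.5,"y":-0.25,"z":0,"twist":0,"jaw":0},
  {"x":-9.5,"y":-0.25,"z":0,"twist":0,"jaw":0},
  {"x":-9.5,"y":-0.25,"z":0,"twist":0,"jaw":0},
  {"x":-9.5,"y":-0.25,"z":0,"twist":0,"jaw":0},
])

```text
clock: 4.3
eef_pos: [0.4079, 0.0701, 0.17]
tool_rot: [-0.117, 0.696, 0.113, 0.699]
ft_force: [-0.5, 0.6, -1.1]
grip_width: 0.0236
```

Run:
```python
from h import *
snap('scene','s5');cv2.imwrite('pics/s5c.png',cv2.resize(cv2.imread('pics/s5.png')[120:300,200:380],None,fx=3.3,fy=3.3))
o=bot.get_obs();print(o['eef_pos'],o['clock'],o['ft_force'],o['grip_width'])
```

```text
[0.40798796 0.07010591 0.16998213] 4.35 [-0.02856989 -0.40966877 -1.53241296] 0.023121011343306422
```

View pics/s5c.png

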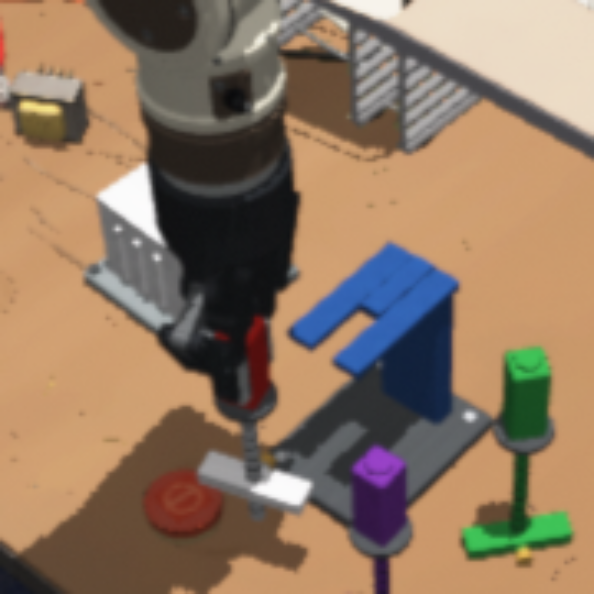

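The gauge is clear of the fork and upright, with the stop still low on the rod. Raising it and heading to a point above the bore, going round the fork.

step_arm([
  {"x":0,"y":0,"z":2,"twist":0,"jaw":0},
  {"x":0,"y":1,"z":5,"twist":0,"jaw":0},
  {"x":0,"y":4,"z":6.5,"twist":0,"jaw":0},
  {"x":0,"y":7,"z":6.5,"twist":0,"jaw":0},
  {"x":0,"y":10,"z":6.5,"twist":0,"jaw":0},
  {"x":1,"y":13,"z":6.5,"twist":0,"jaw":0},
  {"x":3,"y":16,"z":6.5,"twist":0,"jaw":0},
  {"x":6,"y":18,"z":6.5,"twist":0,"jaw":0},
  {"x":8,"y":19,"z":6.5,"twist":0,"jaw":0},
  {"x":8,"y":19,"z":6.5,"twist":0,"jaw":0},
])

```text
clock: 5.18
eef_pos: [0.4921, 0.263, 0.2334]
tool_rot: [-0.118, 0.696, 0.114, 0.699]
ft_force: [1.0, 0.1, -1.7]
grip_width: 0.0237
```

step_arm([
  {"x":0,"y":0,"z":0,"twist":0,"jaw":0},
  {"x":0,"y":0,"z":0,"twist":0,"jaw":0},
])

```text
clock: 5.35
eef_pos: [0.4925, 0.2631, 0.2322]
tool_rot: [-0.118, 0.696, 0.114, 0.699]
ft_force: [0.4, -0.1, -2.0]
grip_width: 0.0235
```

step_arm([
  {"x":2,"y":0.6,"z":0.3,"twist":0,"jaw":0},
  {"x":4,"y":1.2,"z":0.3,"twist":0,"jaw":0},
  {"x":6.25,"y":1.75,"z":0.3,"twist":0,"jaw":0},
  {"x":6.25,"y":1.75,"z":0.3,"twist":0,"jaw":0},
  {"x":6.25,"y":1.75,"z":0.3,"twist":0,"jaw":0},
  {"x":6.25,"y":1.75,"z":0.3,"twist":0,"jaw":0},
])

```text
clock: 5.85
eef_pos: [0.5542, 0.2799, 0.2351]
tool_rot: [-0.118, 0.697, 0.114, 0.699]
ft_force: [0.5, 0.3, -1.9]
grip_width: 0.0234
```

Run:
```python
from h import *
from scipy.spatial.transform import Rotation as Ro
im,d=snap('scene','s6');cv2.imwrite('pics/s6c.png',cv2.resize(cv2.imread('pics/s6.png')[80:260,180:360],None,fx=3.3,fy=3.3,interpolation=cv2.INTER_CUBIC))
o=bot.get_obs();print(o['eef_pos'],o['clock'],o['ft_force'],o['grip_width'],Ro.from_quat(o['tool_rot']).as_matrix()[:,0].round(4))
print('bore px',proj('scene',[.555,.2803,.085]),'tip px expected',proj('scene',[*o['eef_pos'][:2],o['eef_pos'][2]-.128]))
P=cloud('scene',d);X,Y,Z=P[...,0],P[...,1],P[...,2]
m=(abs(X-.555)<.06)&(abs(Y-.28)<.06)
for a,b in((.092,.114),(.114,.128),(.129,.145),(.15,.205)):
    q=P[m&(Z>a)&(Z<b)];print(a,b,len(q),np.median(q,0).round(4) if len(q) else '',q.min(0).round(3) if len(q) else '',q.max(0).round(3) if len(q) else '')
```

```text
[0.55407587 0.28004051 0.23543322] 5.9 [-0.6708909  -0.05934917 -2.50049631] 0.02329187176243223 [ 0.004  -0.0049 -1.    ]
bore px [255.53037294 178.92273626] tip px expected [254.4232329  171.90210628]
0.092 0.114 7 [0.5484 0.2774 0.1101] [0.517 0.249 0.092] [0.555 0.283 0.114]
0.114 0.128 23 [0.5511 0.2777 0.1214] [0.547 0.274 0.115] [0.555 0.286 0.128]
0.129 0.145 117 [0.5474 0.277  0.1413] [0.533 0.246 0.131] [0.575 0.312 0.145]
0.15 0.205 107 [0.5507 0.2776 0.1746] [0.534 0.248 0.15 ] [0.567 0.306 0.205]
```

View pics/s6c.png

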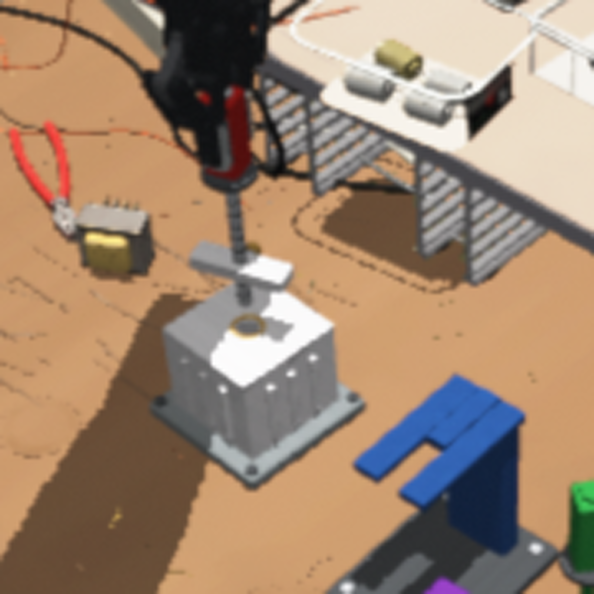

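Run:
```python
from h import *
for z in(.107,.2,.217): print(z,(proj('scene',[.5541,.28,z])-[180,80])*3.3)
# rod axis from red-free grey points by line fit of 3D
P=cloud('scene',np.load('pics/s6.npy'));X,Y,Z=P[...,0],P[...,1],P[...,2]
for a,b in((.11,.118),(.118,.128),(.155,.165),(.165,.18),(.18,.195),(.195,.205)):
    m=(abs(X-.552)<.014)&(abs(Y-.279)<.014)&(Z>a)&(Z<b);print(a,m.sum(),P[m].mean(0).round(4))
```

```text
0.107 [245.72135551 303.75478174]
0.2 [232.58713227 197.43790242]
0.217 [230.02937741 176.73378387]
0.11 14 [0.5506 0.2787 0.1149]
0.118 13 [0.5504 0.2787 0.1244]
0.155 13 [0.5509 0.2782 0.159 ]
0.165 28 [0.5508 0.2783 0.1723]
0.18 25 [0.5503 0.2783 0.1879]
0.195 19 [0.5511 0.2777 0.2002]
```

The rod is vertical: 3D slices agree within 1 mm over 90 mm, and the tip pixel matches the prediction (crop (245,303)). Nudging +0.8 mm in x and y, then lowering into the mouth.

step_arm([
  {"x":0.08,"y":0.06,"z":-0.5,"twist":0,"jaw":0},
  {"x":0.08,"y":0.06,"z":-1.0,"twist":0,"jaw":0},
  {"x":0.08,"y":0.06,"z":-1.5,"twist":0,"jaw":0},
  {"x":0.08,"y":0.06,"z":-1.8,"twist":0,"jaw":0},
  {"x":0.08,"y":0.06,"z":-2.1,"twist":0,"jaw":0},
  {"x":0.08,"y":0.06,"z":-2.3,"twist":0,"jaw":0},
  {"x":0.08,"y":0.06,"z":-2.5,"twist":0,"jaw":0},
  {"x":0.08,"y":0.06,"z":-2.6,"twist":0,"jaw":0},
])

```text
clock: 6.57
eef_pos: [0.5548, 0.2806, 0.2091]
tool_rot: [-0.118, 0.697, 0.114, 0.699]
ft_force: [-0.5, -0.0, -2.7]
grip_width: 0.0234
```

step_arm([
  {"x":0,"y":0,"z":-0.2,"twist":0,"jaw":0},
  {"x":0,"y":0,"z":-0.4,"twist":0,"jaw":0},
  {"x":0,"y":0,"z":-0.6,"twist":0,"jaw":0},
  {"x":0,"y":0,"z":-0.8,"twist":0,"jaw":0},
])

```text
clock: 6.9
eef_pos: [0.5548, 0.2806, 0.2009]
tool_rot: [-0.118, 0.697, 0.114, 0.699]
ft_force: [0.3, -0.1, -2.4]
grip_width: 0.0233
```

Run:
```python
from h import *
snap('scene','s7');cv2.imwrite('pics/s7c.png',cv2.resize(cv2.imread('pics/s7.png')[100:240,200:340],None,fx=4,fy=4,interpolation=cv2.INTER_CUBIC))
o=bot.get_obs();print(o['eef_pos'],o['clock'],o['ft_force'],o['ft_torque'],o['grip_width'])
```

```text
[0.55461991 0.28054583 0.20039561] 6.95 [ 0.75133025 -0.53416669 -3.1149381 ] [0.05565488 0.05293542 0.00324996] 0.0234209408317956
```

View pics/s7c.png

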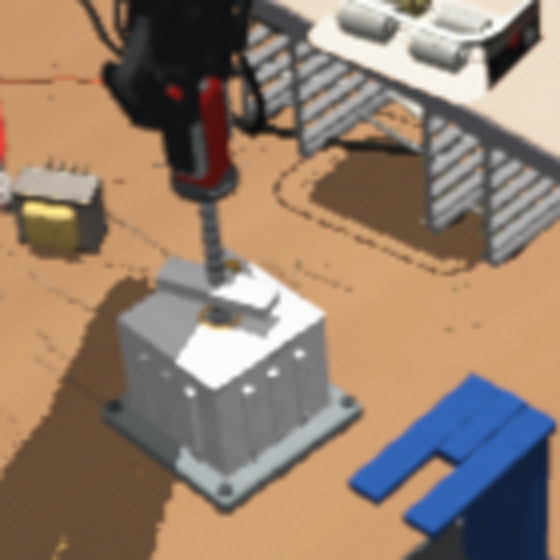

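The rod has entered the brass ring (crop (220,318)) with no lateral force, and the tip is below the face. Continuing at about 15 mm/s.

step_arm([
  {"x":0,"y":0,"z":-0.2,"twist":0,"jaw":0},
  {"x":0,"y":0,"z":-0.4,"twist":0,"jaw":0},
  {"x":0,"y":0,"z":-0.6,"twist":0,"jaw":0},
  {"x":0,"y":0,"z":-0.8,"twist":0,"jaw":0},
  {"x":0,"y":0,"z":-1.0,"twist":0,"jaw":0},
  {"x":0,"y":0,"z":-1.15,"twist":0,"jaw":0},
  {"x":0,"y":0,"z":-1.3,"twist":0,"jaw":0},
  {"x":0,"y":0,"z":-1.45,"twist":0,"jaw":0},
  {"x":0,"y":0,"z":-1.6,"twist":0,"jaw":0},
  {"x":0,"y":0,"z":-1.75,"twist":0,"jaw":0},
])

```text
clock: 7.78
eef_pos: [0.5546, 0.2805, 0.1837]
tool_rot: [-0.118, 0.697, 0.114, 0.699]
ft_force: [-1.9, -1.3, 2.4]
grip_width: 0.0236
```

The stop is now in contact: force rose by about 5 N at TCP z = 0.184, matching the 27 mm reading. Continuing in short calls.

step_arm([
  {"x":0,"y":0,"z":-0.12,"twist":0,"jaw":0},
  {"x":0,"y":0,"z":-0.24,"twist":0,"jaw":0},
  {"x":0,"y":0,"z":-0.36,"twist":0,"jaw":0},
  {"x":0,"y":0,"z":-0.48,"twist":0,"jaw":0},
  {"x":0,"y":0,"z":-0.6,"twist":0,"jaw":0},
  {"x":0,"y":0,"z":-0.72,"twist":0,"jaw":0},
  {"x":0,"y":0,"z":-0.84,"twist":0,"jaw":0},
])

```text
clock: 8.37
eef_pos: [0.5546, 0.2805, 0.1751]
tool_rot: [-0.118, 0.697, 0.114, 0.699]
ft_force: [-0.7, -0.6, 2.4]
grip_width: 0.0228
```

step_arm([
  {"x":0,"y":0,"z":-0.12,"twist":0,"jaw":0},
  {"x":0,"y":0,"z":-0.24,"twist":0,"jaw":0},
])

```text
clock: 8.53
eef_pos: [0.5546, 0.2805, 0.1725]
tool_rot: [-0.118, 0.697, 0.114, 0.699]
ft_force: [-1.4, -0.4, 2.3]
grip_width: 0.0239
```

step_arm([
  {"x":0,"y":0,"z":-0.1,"twist":0,"jaw":0},
  {"x":0,"y":0,"z":-0.2,"twist":0,"jaw":0},
])

```text
clock: 8.7
eef_pos: [0.5547, 0.2806, 0.1712]
tool_rot: [-0.118, 0.696, 0.114, 0.699]
ft_force: [-3.4, -1.8, 9.9]
grip_width: 0.0235
```

step_arm([
  {"x":0,"y":0,"z":-0.05,"twist":0,"jaw":0},
  {"x":0,"y":0,"z":-0.05,"twist":0,"jaw":0},
])

```text
clock: 8.87
eef_pos: [0.5546, 0.2806, 0.1712]
tool_rot: [-0.118, 0.696, 0.114, 0.699]
ft_force: [-2.5, -1.5, 4.9]
grip_width: 0.0235
```

step_arm([
  {"x":0,"y":0,"z":-0.12,"twist":0,"jaw":0},
  {"x":0,"y":0,"z":-0.12,"twist":0,"jaw":0},
  {"x":0,"y":0,"z":-0.12,"twist":0,"jaw":0},
])

```text
clock: 9.12
eef_pos: [0.5546, 0.2805, 0.1712]
tool_rot: [-0.117, 0.696, 0.114, 0.699]
ft_force: [-2.4, -1.2, 7.5]
grip_width: 0.0233
```

Run:
```python
from h import *
im,d=snap('scene','s8');cv2.imwrite('pics/s8c.png',cv2.resize(cv2.imread('pics/s8.png')[100:240,200:340],None,fx=4,fy=4,interpolation=cv2.INTER_CUBIC))
o=bot.get_obs();print(o['eef_pos'],o['clock'],o['ft_force'],o['ft_torque'],o['grip_width'])
P=cloud('scene',d);X,Y,Z=P[...,0],P[...,1],P[...,2]
m=(abs(X-.555)<.04)&(abs(Y-.28)<.04)&(Z>.09)&(Z<.11);print(np.percentile(Z[m],[10,50,80,95]))
```

```text
[0.55458438 0.28054326 0.17113494] 9.1667 [-2.71663315 -1.28134636  7.39086261] [-0.47233083  1.03160797 -0.03231165] 0.023385278194423445
[0.09127703 0.09739011 0.09975143 0.10257641]
```

View pics/s8c.png

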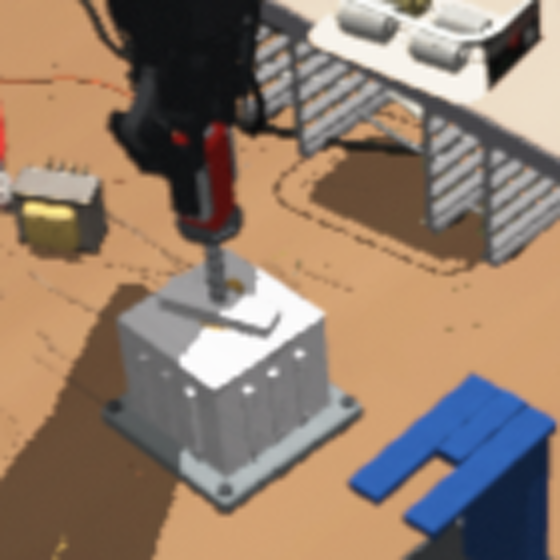

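The stop is flat on the top face and z stays at 0.1712 under about 10 N, more than the stop's friction. That suggests bottom at about 42 mm, and a slightly firmer push should confirm it.

step_arm([
  {"x":0,"y":0,"z":-0.1,"twist":0,"jaw":0},
  {"x":0,"y":0,"z":-0.2,"twist":0,"jaw":0},
  {"x":0,"y":0,"z":-0.2,"twist":0,"jaw":0},
])

```text
clock: 9.42
eef_pos: [0.5545, 0.2805, 0.1711]
tool_rot: [-0.117, 0.696, 0.114, 0.7]
ft_force: [-4.3, -1.7, 10.5]
grip_width: 0.023
```

Confirmed bottom: 13 N and no motion. Holding for a second with light pressure.

step_arm([
  {"x":0,"y":0,"z":-0.05,"twist":0,"jaw":0},
  {"x":0,"y":0,"z":-0.05,"twist":0,"jaw":0},
  {"x":0,"y":0,"z":-0.05,"twist":0,"jaw":0},
  {"x":0,"y":0,"z":-0.05,"twist":0,"jaw":0},
  {"x":0,"y":0,"z":-0.05,"twist":0,"jaw":0},
  {"x":0,"y":0,"z":-0.05,"twist":0,"jaw":0},
  {"x":0,"y":0,"z":-0.05,"twist":0,"jaw":0},
  {"x":0,"y":0,"z":-0.05,"twist":0,"jaw":0},
  {"x":0,"y":0,"z":-0.05,"twist":0,"jaw":0},
  {"x":0,"y":0,"z":-0.05,"twist":0,"jaw":0},
])

```text
clock: 10.25
eef_pos: [0.5547, 0.2806, 0.1712]
tool_rot: [-0.117, 0.695, 0.114, 0.7]
ft_force: [-2.7, -1.1, 6.1]
grip_width: 0.0235
```

step_arm([
  {"x":0,"y":0,"z":-0.05,"twist":0,"jaw":0},
  {"x":0,"y":0,"z":-0.05,"twist":0,"jaw":0},
  {"x":0,"y":0,"z":-0.05,"twist":0,"jaw":0},
  {"x":0,"y":0,"z":-0.05,"twist":0,"jaw":0},
])

```text
clock: 10.58
eef_pos: [0.5547, 0.2806, 0.1711]
tool_rot: [-0.117, 0.695, 0.114, 0.7]
ft_force: [-3.1, -0.5, 5.6]
grip_width: 0.0232
```

Run:
```python
from h import *
from scipy.spatial.transform import Rotation as Ro
o=bot.get_obs();print(o['eef_pos'],o['clock'],o['ft_force'],Ro.from_quat(o['tool_rot']).as_matrix()[:,0].round(4))
for tag in('s6','s8'):
  P=cloud('scene',np.load(f'pics/{tag}.npy'));X,Y,Z=P[...,0],P[...,1],P[...,2]
  for a,b in((.105,.115),(.115,.125),(.125,.135),(.155,.17),(.17,.19)):
    m=(abs(X-.552)<.014)&(abs(Y-.279)<.014)&(Z>a)&(Z<b);print(tag,a,m.sum(),P[m].mean(0).round(4))
```

```text
[0.55468501 0.2806239  0.17114194] 10.5833 [-3.08298991 -0.49168654  5.60230017] [ 0.0073 -0.0032 -1.    ]
s6 0.105 7 [0.5502 0.2796 0.1118]
s6 0.115 14 [0.5515 0.2786 0.1188]
s6 0.125 11 [0.5484 0.2792 0.1285]
s6 0.155 22 [0.5507 0.2781 0.1623]
s6 0.17 34 [0.5508 0.278  0.1792]
s8 0.105 16 [0.5514 0.2795 0.1103]
s8 0.115 10 [0.5506 0.28   0.1201]
s8 0.125 18 [0.5512 0.2788 0.1289]
s8 0.155 71 [0.5478 0.2727 0.1622]
s8 0.17 58 [0.5506 0.2691 0.1806]
```

It has been at the bottom and upright for well over 1 s. Lifting straight out.

step_arm([
  {"x":0,"y":0,"z":0.3,"twist":0,"jaw":0},
  {"x":0,"y":0,"z":0.8,"twist":0,"jaw":0},
  {"x":0,"y":0,"z":1.5,"twist":0,"jaw":0},
  {"x":0,"y":0,"z":2.3,"twist":0,"jaw":0},
  {"x":0,"y":0,"z":3.2,"twist":0,"jaw":0},
  {"x":0,"y":0,"z":4.2,"twist":0,"jaw":0},
  {"x":0,"y":0,"z":5.2,"twist":0,"jaw":0},
  {"x":0,"y":0,"z":6.0,"twist":0,"jaw":0},
  {"x":0,"y":0,"z":6.5,"twist":0,"jaw":0},
  {"x":0,"y":0,"z":6.5,"twist":0,"jaw":0},
])

```text
clock: 11.42
eef_pos: [0.5555, 0.281, 0.2382]
tool_rot: [-0.117, 0.694, 0.114, 0.701]
ft_force: [-0.3, -0.5, -1.9]
grip_width: 0.0234
```

step_arm([
  {"x":0,"y":0,"z":0.1,"twist":0,"jaw":0},
  {"x":0,"y":0,"z":0.1,"twist":0,"jaw":0},
])

```text
clock: 11.58
eef_pos: [0.5555, 0.281, 0.2393]
tool_rot: [-0.117, 0.694, 0.114, 0.701]
ft_force: [0.7, 0.3, -1.9]
grip_width: 0.0235
```

Run:
```python
from h import *
from scipy.spatial.transform import Rotation as Ro
im,d=snap('scene','s9');cv2.imwrite('pics/s9c.png',cv2.resize(cv2.imread('pics/s9.png')[100:240,200:340],None,fx=4,fy=4,interpolation=cv2.INTER_CUBIC))
o=bot.get_obs();print(o['eef_pos'],o['clock'],o['ft_force'],o['grip_width'],Ro.from_quat(o['tool_rot']).as_matrix()[:,0].round(4))
e=o['eef_pos']
for h in(0,.042,.054,.110): print(h,(proj('scene',[e[0],e[1],e[2]-.128+h])-[200,100])*4)
```

```text
[0.55536735 0.28096143 0.23896814] 11.6333 [ 0.40890236  0.31776623 -2.24971864] 0.023345359211549798 [ 0.0099 -0.0018 -0.9999]
0 [217.60084335 281.0594377 ]
0.042 [210.60414017 224.2997021 ]
0.054 [208.54293065 207.57844004]
0.11 [198.53481525 126.38906131]
```

View pics/s9c.png

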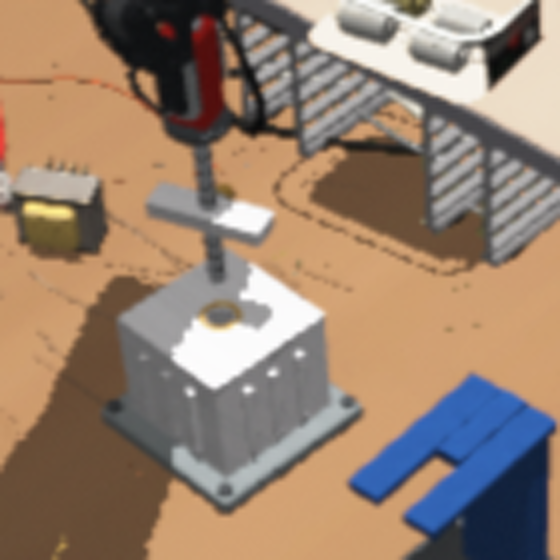

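The stop stayed at about 42 mm: the bar's underside is at the predicted crop (211,224), and the gauge is upright. Retracing the path to the front of the fork.

step_arm([
  {"x":-2.5,"y":-0.5,"z":0,"twist":0,"jaw":0},
  {"x":-5.5,"y":-1,"z":0,"twist":0,"jaw":0},
  {"x":-8.5,"y":-2,"z":0,"twist":0,"jaw":0},
  {"x":-11,"y":-3.5,"z":0,"twist":0,"jaw":0},
  {"x":-13.5,"y":-5.5,"z":0,"twist":0,"jaw":0},
  {"x":-14.7,"y":-8.5,"z":0,"twist":0,"jaw":0},
  {"x":-14.7,"y":-11.5,"z":0,"twist":0,"jaw":0},
  {"x":-14.7,"y":-14.5,"z":0,"twist":0,"jaw":0},
  {"x":-14.7,"y":-17,"z":0,"twist":0,"jaw":0},
  {"x":-14.7,"y":-17,"z":0,"twist":0,"jaw":0},
])

```text
clock: 12.47
eef_pos: [0.4074, 0.1073, 0.2388]
tool_rot: [-0.116, 0.695, 0.112, 0.701]
ft_force: [-1.0, -0.1, -2.6]
grip_width: 0.0235
```

step_arm([
  {"x":0,"y":0,"z":0,"twist":0,"jaw":0},
  {"x":0,"y":0,"z":0,"twist":0,"jaw":0},
])

```text
clock: 12.63
eef_pos: [0.4071, 0.1071, 0.2387]
tool_rot: [-0.116, 0.695, 0.112, 0.701]
ft_force: [-0.2, 0.1, -1.8]
grip_width: 0.0234
```

Run:
```python
from h import *
from scipy.spatial.transform import Rotation as Ro
o=bot.get_obs();print(o['eef_pos'],Ro.from_quat(o['tool_rot']).as_matrix().round(4)[:,[0,2]],o['joint_vel'].round(3))
```

```text
[0.40713547 0.10706733 0.23865155] [[ 0.0088  0.9482]
 [-0.0043  0.3176]
 [-1.      0.0069]] [ 0.026  0.009  0.012 -0.004  0.008 -0.002]
```

step_arm([
  {"x":0.1,"y":-1.5,"z":0,"twist":0,"jaw":0},
  {"x":0.1,"y":-3,"z":0,"twist":0,"jaw":0},
  {"x":0.1,"y":-3.7,"z":-2,"twist":0,"jaw":0},
  {"x":0.1,"y":-3.7,"z":-4,"twist":0,"jaw":0},
  {"x":0.1,"y":-3.7,"z":-6,"twist":0,"jaw":0},
  {"x":0.1,"y":-3.7,"z":-6.8,"twist":0,"jaw":0},
  {"x":0.1,"y":-3.7,"z":-6.8,"twist":0,"jaw":0},
  {"x":0.1,"y":-3.7,"z":-6.8,"twist":0,"jaw":0},
  {"x":0.1,"y":-3.7,"z":-6.8,"twist":0,"jaw":0},
])

```text
clock: 13.38
eef_pos: [0.4091, 0.0707, 0.1717]
tool_rot: [-0.116, 0.694, 0.112, 0.701]
ft_force: [0.1, -0.5, -1.8]
grip_width: 0.0232
```

Run:
```python
from h import *
im,d=snap('scene','s10');cv2.imwrite('pics/s10c.png',cv2.resize(cv2.imread('pics/s10.png')[140:300,220:380],None,fx=3.7,fy=3.7,interpolation=cv2.INTER_CUBIC))
o=bot.get_obs();print(o['eef_pos'],o['clock'],o['ft_force'])
P=cloud('scene',d);X,Y,Z=P[...,0],P[...,1],P[...,2]
hsv=cv2.cvtColor(cv2.imread('pics/s10.png'),cv2.COLOR_BGR2HSV).astype(int)
f=(hsv[...,0]>100)&(hsv[...,0]<125)&(hsv[...,1]>100)&(Z>.137)&(Z<.1435)&(X>.43)&(X<.6)&(Y>0)&(Y<.14)
for a,b in((.475,.48),(.48,.485),(.485,.49),(.49,.495)):
    y=np.sort(Y[f&(X>a)&(X<b)]);g=np.diff(y);i=g.argmax();print(a,y[0],y[i],y[i+1],y[-1],'slot mid',(y[i]+y[i+1])/2)
```

```text
[0.40918915 0.07060767 0.17184687] 13.4333 [ 0.85481766 -0.20687871 -2.13946485]
0.475 0.04319094649709816 0.061038726012788716 0.08000290006041828 0.10036111759179302 slot mid 0.0705208130366035
0.48 0.04383987822393676 0.06231788977190399 0.08255782010594795 0.0997297300750385 slot mid 0.07243785493892597
0.485 0.04284117333670335 0.06319811470095323 0.08137862021020557 0.09386229497449597 slot mid 0.0722883674555794
0.49 0.043814460578196913 0.06163754562492823 0.08093565925869002 0.09923016107713209 slot mid 0.07128660244180912
```

View pics/s10c.png

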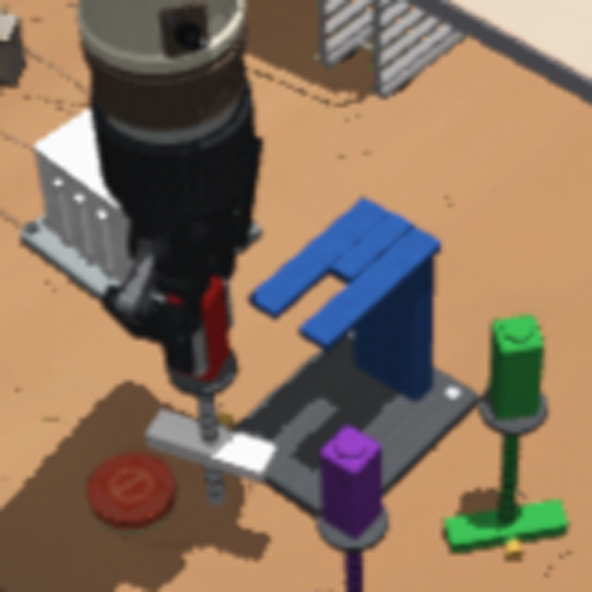

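The slot midline measures y ≈ 0.0718 at x ≈ 0.482, consistent with the exit path. The flange is 14 mm above the fork level and the stop is well below it. Sliding in.

step_arm([
  {"x":1,"y":0.05,"z":-0.1,"twist":0,"jaw":0},
  {"x":2.3,"y":0.08,"z":-0.1,"twist":0,"jaw":0},
  {"x":3.6,"y":0.1,"z":-0.1,"twist":0,"jaw":0},
  {"x":4.9,"y":0.13,"z":-0.1,"twist":0,"jaw":0},
  {"x":6.2,"y":0.15,"z":-0.1,"twist":0,"jaw":0},
  {"x":7.5,"y":0.17,"z":-0.1,"twist":0,"jaw":0},
  {"x":8.6,"y":0.18,"z":-0.1,"twist":0,"jaw":0},
  {"x":9.25,"y":0.19,"z":-0.1,"twist":0,"jaw":0},
  {"x":9.25,"y":0.19,"z":-0.1,"twist":0,"jaw":0},
  {"x":9.25,"y":0.19,"z":-0.1,"twist":0,"jaw":0},
])

```text
clock: 14.27
eef_pos: [0.502, 0.0725, 0.1709]
tool_rot: [-0.116, 0.694, 0.112, 0.701]
ft_force: [0.3, -0.0, -2.3]
grip_width: 0.0233
```

Run:
```python
from h import *
im,d=snap('scene','s11');cv2.imwrite('pics/s11c.png',cv2.resize(cv2.imread('pics/s11.png')[140:300,220:380],None,fx=3.7,fy=3.7,interpolation=cv2.INTER_CUBIC))
o=bot.get_obs();print(o['eef_pos'],o['clock'],o['ft_force'],o['ft_torque'])
```

```text
[0.50144741 0.07250402 0.17088726] 14.3167 [ 0.23821624  0.66478551 -2.10063597] [0.01965069 0.01688978 0.00347038]
```

View pics/s11c.png

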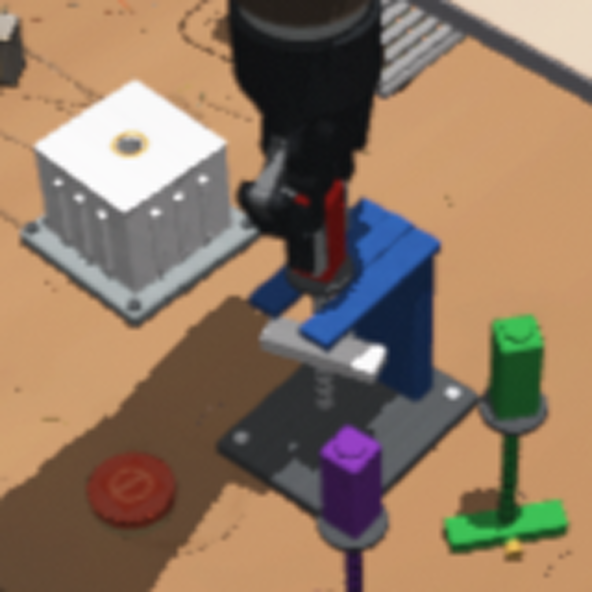

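The rod is in the slot at the seat. Lowering about 12.5 mm and watching the force.

step_arm([
  {"x":0,"y":0,"z":-0.3,"twist":0,"jaw":0},
  {"x":0,"y":0,"z":-0.6,"twist":0,"jaw":0},
  {"x":0,"y":0,"z":-0.9,"twist":0,"jaw":0},
  {"x":0,"y":0,"z":-1.1,"twist":0,"jaw":0},
  {"x":0,"y":0,"z":-1.25,"twist":0,"jaw":0},
  {"x":0,"y":0,"z":-1.25,"twist":0,"jaw":0},
])

```text
clock: 14.82
eef_pos: [0.5012, 0.0725, 0.1582]
tool_rot: [-0.116, 0.695, 0.112, 0.701]
ft_force: [-0.5, -0.2, -1.9]
grip_width: 0.0232
```

step_arm([
  {"x":0.03,"y":0,"z":-0.08,"twist":0,"jaw":0},
  {"x":0.03,"y":0,"z":-0.12,"twist":0,"jaw":0},
])

```text
clock: 14.98
eef_pos: [0.5015, 0.0725, 0.1579]
tool_rot: [-0.116, 0.694, 0.112, 0.701]
ft_force: [-3.1, -0.0, 6.5]
grip_width: 0.0231
```

Seated at z = 0.158, the same as the original hang. Opening the jaws.

step_arm([
  {"x":0,"y":0,"z":0,"twist":0,"jaw":3},
  {"x":0,"y":0,"z":0,"twist":0,"jaw":4},
  {"x":0,"y":0,"z":0,"twist":0,"jaw":6},
  {"x":0,"y":0,"z":0,"twist":0,"jaw":8.5},
  {"x":0,"y":0,"z":0,"twist":0,"jaw":8.5},
  {"x":0,"y":0,"z":0,"twist":0,"jaw":8.5},
  {"x":0,"y":0,"z":0,"twist":0,"jaw":8.5},
  {"x":0,"y":0,"z":0,"twist":0,"jaw":8.5},
])

```text
clock: 15.65
eef_pos: [0.5014, 0.0725, 0.1578]
tool_rot: [-0.116, 0.694, 0.112, 0.701]
ft_force: [0.9, -0.0, -0.2]
grip_width: 0.0852
```

step_arm([
  {"x":0,"y":0,"z":1,"twist":0,"jaw":8.5},
  {"x":0,"y":0,"z":3,"twist":0,"jaw":8.5},
  {"x":0,"y":0,"z":5.5,"twist":0,"jaw":8.5},
  {"x":0,"y":0,"z":8,"twist":0,"jaw":8.5},
  {"x":0,"y":0,"z":11,"twist":0,"jaw":8.5},
  {"x":0,"y":4,"z":12,"twist":0,"jaw":8.5},
  {"x":0,"y":8,"z":12,"twist":0,"jaw":8.5},
  {"x":0,"y":12,"z":12,"twist":0,"jaw":8.5},
  {"x":0,"y":16,"z":12,"twist":0,"jaw":8.5},
  {"x":0,"y":16,"z":12,"twist":0,"jaw":8.5},
])

```text
clock: 16.48
eef_pos: [0.501, 0.2389, 0.2781]
tool_rot: [-0.117, 0.693, 0.116, 0.701]
ft_force: [0.3, -0.4, 0.1]
grip_width: 0.0853
```

Run:
```python
from h import *
im,d=snap('scene','s12');cv2.imwrite('pics/s12c.png',cv2.resize(cv2.imread('pics/s12.png')[140:340,210:410],None,fx=3,fy=3,interpolation=cv2.INTER_CUBIC))
snap('top','t12');dt=np.load('pics/t12.npy')
o=bot.get_obs();print(o['eef_pos'],o['clock'],o['ft_force'])
def rect(q,name):
    r=cv2.minAreaRect((q[:,:2]*1000).astype(np.float32));print(name,len(q),'mean',q.mean(0).round(4),'rect',np.round(r[0],1),np.round(r[1],1),round(r[2],1))
for n,dd,tag in(('top',dt,'t12'),('scene',d,'s12')):
    hsv=cv2.cvtColor(cv2.imread(f'pics/{tag}.png'),cv2.COLOR_BGR2HSV).astype(int)
    P=cloud(n,dd);X,Y,Z=P[...,0],P[...,1],P[...,2];g=(abs(X-.5)<.03)&(abs(Y-.071)<.03)
    rect(P[g&(Z>.199)&(Z<.21)],'handle top')
    s=(X>.45)&(X<.535)&(Y>.02)&(Y<.13)&(Z>.06)&(Z<.12)&(hsv[...,1]<80)
    if s.sum()>5: rect(P[s],'stop');print(np.percentile(Z[s],[5,25,50,75,95]).round(4))
```

```text
[0.50106319 0.23407451 0.27801299] 16.5833 [-0.36858628  0.52548617 -0.65768006]
handle top 160 mean [0.5023 0.0718 0.2049] rect [502.8  72. ] [24.  23.7] 20.0
stop 39 mean [0.5061 0.0512 0.0829] rect [502.5  71.7] [18.4 69.4] 18.3
[0.0769 0.0825 0.0837 0.0847 0.0855]
handle top 127 mean [0.4973 0.0704 0.2051] rect [497.7  71.7] [24.9 24.8] 18.2
stop 328 mean [0.498  0.0702 0.0832] rect [502.8  73.5] [29.7 69.3] 15.5
[0.0742 0.0812 0.0842 0.0861 0.0893]
```

View pics/s12c.png

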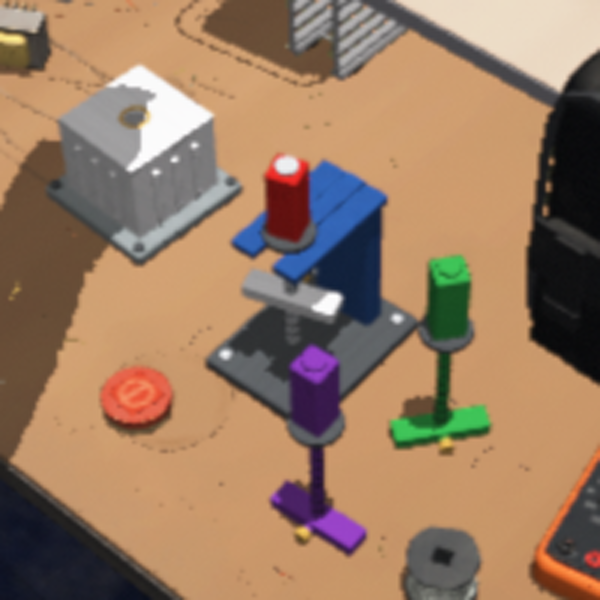

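The gauge hangs upright at (0.5025, 0.072), where it started. The stop top is at z ≈ 0.084, so the reading is about 42 mm, matching the 42 mm depth felt in the bore. The arm is clear, so I'm handing in.

Run:
```python
from workcell import bot
print(bot.job_done())
```

```text
the job is handed in; nothing more can be done
None
```

I measured the bore with the gauge, hung the gauge back in its stand, and handed the job in at about 16.6 s. No verdict was reported.

- **In the bore:** the tip stopped moving under about 13 N, at a depth of about 42 mm. I held it there for over a second at about 8 N (wrist force corrected for the gauge's weight), upright, with the stop flat on the top face.
- **Back in the stand:** both cameras showed the handle at its starting height, and the axis was within about 2 mm of where it started. The stop's height gave a reading of about 42 mm, matching the depth.
- **Rest of the desk:** the other things looked untouched in the last picture, but I did not measure their positions.

The two cameras disagreed by a few millimetres (about 5 mm at worst, on the handle top). One move was refused for missing keys, and one approach ended about 5 mm off and was corrected before the grasp. No check failed.

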